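Aim the bakery's recipe tablet at the pastry tray

ROBOT

A 6-joint arm with a two-finger parallel gripper is mounted at the origin on the work surface. World frame = base frame: x ahead of the robot, y to its left, z up, the work surface at z = 0. Lengths are in m, angles in rad, forces in N, time in s.
With the tool pointing down it reaches from about 0.275 to 0.85 m from the base axis. Payload 5.2 kg.
Tool frame: the origin (TCP) lies midway between the tips of the shut fingers; the grasp point (between the pads) lies 19 mm behind it; z points along the fingers, y is the line along which they close (so a half turn about z gives the same grasp; the last joint's range is limited). The gripper opens to 85 mm and grips with 20 to 120 N. Pads are 22 mm wide; open, the fingers measure 114 mm over their backs; the gripper's body (76 mm by 85 mm) begins 54 mm behind the grasp point. The pads swing forward as they close: fully open they stand 13 mm farther back than shut.
Start: joints at [1.01, 0.259, 1.535, -0, 1.348, -0.203], TCP at [0.193, 0.515, 0.231] pointing down, gripper open.
Joint ranges: [-3.14, 3.14], [-0.91, 2.08], [0.19, 2.58], [-1.22, 4.36], [0.22, 2.71], [-3.12, 3.12]. Speed limits (rad/s): [2.57, 2.57, 3.14, 3.14, 3.14, 3.14].

INTERFACE

Orientations are given as a unit quaternion [x, y, z, w].
In Python, from station import r gives the robot as it stands.
- The arm moves only by the shell command python3 -m handwheel 'ROWS'. ROWS is JSON, a list that holds one entry, the list of rows, each a list of 7 numbers: the turn, a rotation vector about the tool's x, y, z in rad, then the shift along the tool's x, y, z in m, then the finger opening in m, from 0 to 0.0854. A call has 1 to 12 rows; each row is the pose to reach, as a shift and turn from the pose commanded when the call began, along the tool's axes at that moment; what a row does not reach only later rows make up. A row lasts 1/12 s, in which the tool goes at most 41.7 mm and 7.16 degrees, less where a joint would pass 70% of its speed; a pose out of reach is approached as far as the arm can. A call with a gripper value outside its range is refused whole. The fingers move at their own pace and stop on an object; the grip force is fixed at half the most. Time passes only in rows, so rows that repeat a pose let the fingers close. It gives the time, the measured TCP pose, the force, the opening and the grip force at its end, in the units of the state.
- r.get_state(): the state, without advancing time (a new reading comes with each control period).
- r.capture(name): name is "scene" or "top" or "wrist"; returns (picture, depth): 420x560x3 uint8, red, green, blue; 420x560 float32, m along the optical axis (not along the pixel's ray), 0 where there is no reading.
- r.get_calibration(name): a dict with "camera_matrix" (3x3 intrinsics, pixels), "distortion" ([k1, k2, p1, p2, k3] as OpenCV has them; the pictures are not rectified), "R" (3x3) and "t" (3): a world point X has camera coordinates R X + t; the wrist camera has in their place "hand_eye" (4x4, takes a point from camera to tool coordinates, whose origin is the TCP and whose axes are the flange's). Camera axes: x right, y down, z forward; pixel columns grow to the right and rows downward; lengths in m; the calibration is good to about 2 mm. A picture is of the moment at which its call begins: read the wrist's pose just before it. get_calibration takes no time and is no camera call.
- r.job_done(): hands the job in; it is judged then, once.
The state is a dict: "time_s": time; "joints": joint angles; "joint_velocities": joint speeds; "tau": joint torques, N m; "tcp_pos": TCP position; "orientation": TCP orientation; "ft_force": force on the tool from outside, world axes, zero at the start; "wrist_torque": the same for the moment, N m; "gripper_width": opening from 0.0 (shut) to 1.0 (fully open); "gripper_force": force on a finger pad.
Only numpy, scipy, OpenCV 4.12 (cv2) and the standard library are available. Lean on these libraries where they do the work, as an engineer would, in place of code of your own. Each camera call takes 0.05 s, during which the arm holds its last target. There are 200 camera calls.

TASK

Turn the orange recipe tablet on its stand so that its screen squarely faces the middle of the pastry tray, and lean it back so that it stays at 35 degrees from upright once you have let go; its springy mount gives back part of the lean, so check and correct it. The stand's foot must stay where it is (it is only standing on the bench), and leave the tray, bowl, jar and can alone.

Things in the scene. Friction and masses are not known exactly. Their poses are not given: they have to be found in the camera images.
- stand: the foot of the tablet stand: loose grey disc, 170 mm across and 18 mm high, 2.4 kg on rubber feet, not fixed to the bench. Origin: centre of its underside; z up and on the swivel axis.
- neck: upright steel column (24 mm thick, top at 155 mm) that swivels, with some friction, about the vertical axis of the foot, up to 2.2 rad either side of the foot's -x. Origin: on that axis at the bench top. Its -x axis is the horizontal direction in which the screen faces; z up.
- screen: the orange tablet, 200 mm wide (y), 150 high (z), 14 thick (x), about 0.5 kg. Origin on the tilt axis. In its frame the slab spans x -22 to -8, y -100 to 100, z -65 to 85 mm; the display is the -x face, z runs up along it. Upright: z vertical; leaning back: the top goes away from the side it faces (rotation about +y).
- tilt_axis (a point): middle of the horizontal tilt axis (along y), 35 mm in front (-x) of the swivel axis, 155 mm above the bench; axes of the neck. The tilt has friction (about 6 N at the top edge moves it), ranges from 0.3 rad forward to 1.05 rad back, and sits in a rubber bush: it stays put, but on letting go the screen first springs several degrees back towards where it came from.
- screen_top (a point): middle of the tablet's top edge, in the middle of its thickness (x -15, y 0, z 85 mm in the screen's frame; same axes as the screen). A good place to pinch the 14 mm thickness.
- foot_front (a point): point on the rim of the foot, 85 mm from its centre along the foot's -x, 10 mm above the bench
- tray: steel baking tray with golden pastries, 220 x 300 mm, 22 mm high, loose. Origin: centre of its underside (the middle that the screen must face).
- bowl: empty steel mixing bowl, 180 mm across, 85 mm high; origin: centre of its underside
- jar: amber jar with a white lid, 80 mm across, 80 mm high; origin: centre of its underside
- can: steel can with a red label, 74 mm across, 75 mm high; origin: centre of its underside

How it is judged:
At the end, for the whole second after the job is handed in: Screen at rest, leaning back 35 degrees within 4.5; the line it faces along, from the swivel axis, passes within 30 mm of the tray's middle; foot flat, its centre and front rim within 25 mm of their starts; tray, bowl, jar and can within 15 mm of their starts (angle between screen's own z axis and vertical between 0.531 and 0.691 rad and y of tray in the frame of neck between -0.03 and 0.03 m and x of tray in the frame of neck below 0 m and angular speed of screen below 0.05 rad/s and distance of each of stand, foot_front from where it was at the start of the episode below 0.025 m and angle between stand's own z axis and vertical below 0.05 rad and distance of each of tray, bowl, jar, can from where it was at the start of the episode below 0.015 m); the robot touches nothing.
It fails at once if the stand's foot is dragged or twisted more than 25 mm or tipped (distance of any of stand, foot_front from where it was at the start of the episode above 0.025 m or angle between stand's own z axis and vertical above 0.15 rad).
It fails at once if the tray, bowl, jar or can is moved more than 15 mm (distance of any of tray, bowl, jar, can from where it was at the start of the episode above 0.015 m).
It also fails if it takes over 45 s, if anything falls off the work surface, if the arm or the gripper's body presses on something with over 40 N, if the wrist force passes 120 N, or if a joint passes its speed limit or range.

## Working session

There is one attempt and no reset: what is moved stays moved. The work goes in short steps, Python scripts to look and compute and a shell command to move; the robot and the scene stay as the last step left them, time stands still between calls to the robot, and variables do not carry over. Pictures are saved under pics/ and viewed, at most 10 in all, crops included, and the job is handed in when it is done.

```bash
ls; mkdir -p pics
python3 - <<'E'
from station import r
import cv2,numpy as np
s=r.get_state();print(s)
for n in("scene","top"):
    p,d=r.capture(n);cv2.imwrite(f"pics/{n}0.png",p[...,::-1]);np.save(f"{n}0.npy",d);c=r.get_calibration(n);print(n,c)
print(r.get_calibration("wrist"))
E
```

```text
pics
{'time_s': 0.0, 'joints': array([ 1.01020657e+00,  2.59357199e-01,  1.53609662e+00, -1.05275062e-05,
        1.34801576e+00, -2.02784344e-01]), 'joint_velocities': array([-0.00064011,  0.0005058 ,  0.00026487,  0.00083598,  0.00053718,
       -0.00077339]), 'tau': array([-3.17476020e-03, -4.46037626e+01, -2.90563273e+01, -7.26036851e-04,
        1.22133837e-02, -2.89208367e-05]), 'tcp_pos': array([0.19230112, 0.5147104 , 0.23046163]), 'orientation': array([ 1.77948671e-01,  9.84039323e-01, -8.72840636e-04, -3.44801675e-04]), 'ft_force': array([ 0.11194301, -0.45497493,  0.59446954]), 'wrist_torque': array([-0.01019048,  0.00945911,  0.00021379]), 'gripper_force': 0.0, 'gripper_width': 1.000829376131615}
scene {'camera_matrix': array([[428.03171554,   0.        , 278.30745035],
       [  0.        , 428.03171554, 215.83432085],
       [  0.        ,   0.        ,   1.        ]]), 'distortion': array([-0.12344411,  0.        ,  0.        ,  0.        ,  0.        ]), 'R': array([[-0.77254883,  0.63495001,  0.00260723],
       [ 0.52612123,  0.642424  , -0.55721437],
       [-0.355
[... 469 characters left out ...]
90918,  0.01070949, -0.99377284]]), 't': array([0.00400438, 0.57332548, 1.17270824])}
{'camera_matrix': array([[378.09288593,   0.        , 281.54721121],
       [  0.        , 378.09288593, 213.47331752],
       [  0.        ,   0.        ,   1.        ]]), 'distortion': array([-0.08120861,  0.        ,  0.        ,  0.        ,  0.        ]), 'hand_eye': array([[-1.26448162e-03, -9.45405599e-01, -3.25893624e-01,
         8.40098728e-02],
       [ 9.99998982e-01, -1.41108373e-03,  2.13462693e-04,
         1.04388367e-03],
       [-6.61672016e-04, -3.25893022e-01,  9.45406421e-01,
        -1.42825285e-01],
       [ 0.00000000e+00,  0.00000000e+00,  0.00000000e+00,
         1.00000000e+00]])}
```

View pics/scene0.png

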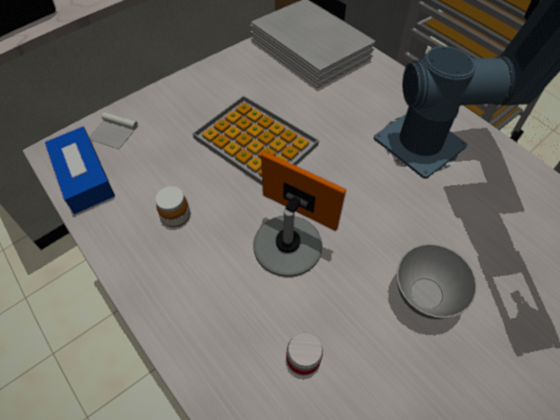

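View pics/top0.png

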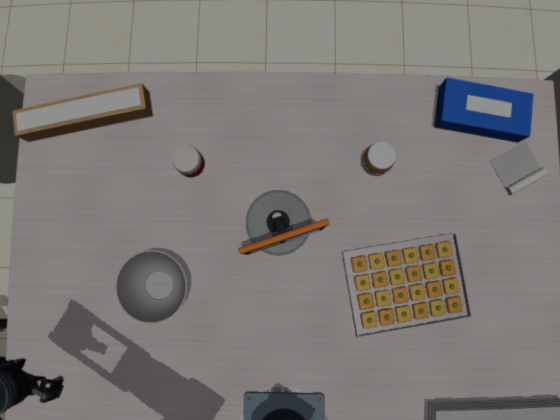

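```bash
cat > h.py <<'E'
from station import r
import cv2,numpy as np
def rays(n,uv,st=None):
    c=r.get_calibration(n)
    q=cv2.undistortPoints(np.float64(uv).reshape(-1,1,2),c["camera_matrix"],c["distortion"])[:,0]
    q=np.c_[q,np.ones(len(q))]
    return c,q
def toworld(n,uv,z=None,depth=None):
    c,q=rays(n,uv); R,t=c["R"],c["t"]; o=-R.T@t; d=q@R
    if z is not None: return o+d*((z-o[2])/d[:,2])[:,None]
    return o+d*np.asarray(depth)[:,None]
def cloud(n,d):
    v,u=np.mgrid[:420,:560]; P=toworld(n,np.c_[u.ravel(),v.ravel()],depth=d.ravel())
    P[d.ravel()==0]=np.nan
    return P.reshape(420,560,3)
def circ(P):
    A=np.c_[2*P,np.ones(len(P))];s=np.linalg.lstsq(A,(P**2).sum(1),rcond=None)[0]
    return s[:2],np.sqrt(s[2]+s[:2]@s[:2])
def orange(p):
    h=cv2.cvtColor(p,cv2.COLOR_RGB2HSV);return ((h[...,0]<14)&(h[...,1]>190)&(h[...,2]>60)).astype(np.uint8)
def quat(x):
    from scipy.spatial.transform import Rotation as Ro
    return Ro.from_quat(x).as_matrix()
E
python3 - <<'E'
from h import *
p=cv2.imread("pics/top0.png")[...,::-1].copy();W=cloud("top",np.load("top0.npy"))
print("bench z",np.nanmedian(W[250:300,220:230,2]))
z=W[...,2]
def box(a,b,c,d):m=np.zeros((420,560),bool);m[a:b,c:d]=1;return m
# tray
m=(box(215,350,330,490)&(z>.008)&(z<.05)).astype(np.uint8)
k=max(cv2.findContours(m,0,1)[0],key=cv2.contourArea)
c=toworld("top",cv2.boxPoints(cv2.minAreaRect(k)),z=.022);print("tray px",cv2.minAreaRect(k),c.mean(0),np.linalg.norm(c[0]-c[1]),np.linalg.norm(c[1]-c[2]), "z90",np.nanpercentile(z[m>0],[50,95]))
# foot
m=(box(180,265,235,325)&(z>.009)&(z<.03)).astype(np.uint8)
k=max(cv2.findContours(m,0,1)[0],key=cv2.contourArea)[:,0]
P=toworld("top",k,z=.018)[:,:2]
o,R=circ(P)
for i in range(20):
    e=np.linalg.norm(P-o,axis=1)-R; g=np.abs(e)<max(.002,.02-.002*i);o,R=circ(P[g]) if g.sum()>10 else (o,R)
print("foot",o,R,g.sum(),"z",np.nanmedian(z[m>0]))
# screen
for n in("top","scene"):
    p=cv2.imread(f"pics/{n}0.png")[...,::-1].copy();W=cloud(n,np.load(f"{n}0.npy"))
    m=cv2.morphologyEx(orange(p),cv2.MORPH_OPEN,np.ones((2,2)));nn,l,st,ce=cv2.connectedComponentsWithStats(m)
    i=max((i for i in range(1,nn)),key=lambda i:st[i,4]);print(n,st[i],ce[i])
    Q=W[(l==i)];Q=Q[~np.isnan(Q[:,0])];Q=Q[Q[:,2]>.05]
    print("z",np.percentile(Q[:,2],[2,50,98]))
    t=Q[Q[:,2]>Q[:,2].max()-.02] if n=="top" else Q
    mu=np.median(Q,0);u,s,vt=np.linalg.svd(Q-mu,full_matrices=False);print(mu,s/np.sqrt(len(Q)),vt)
    a=(Q-mu)@vt[0];print("ext",np.percentile(a,[.5,99.5]),[mu+vt[0]*x for x in np.percentile(a,[.5,99.5])])
E
```

```text
bench z -9.754966122876851e-05
tray px ((406.5515441894531, 284.64459228515625), (87.67584991455078, 117.30493927001953), 79.82449340820312) [ 0.38105433 -0.30975483  0.022     ] 0.3057297949576234 0.22424461744650243 z90 [0.01783661 0.02362926]
foot [0.53772803 0.02141358] 0.08296100765308712 114 z 0.01784800301313827
top [278 235   5   3  10] [280.  235.9]
z [0.2389001  0.24185555 0.24348659]
[0.49007371 0.01287595 0.24185555] [0.003116   0.00150559 0.00110054] [[ 0.33790422 -0.93746718  0.08352258]
 [-0.08798247 -0.11981676 -0.9888898 ]
 [-0.93705913 -0.32680151  0.12296727]]
ext [-0.00470727  0.00469158] [array([0.4884831 , 0.01728886, 0.24146239]), array([0.49165901, 0.00847775, 0.2422474 ])]
scene [ 263  156   82   74 2355] [303.39320594 191.72484076]
z [0.09954057 0.1892923  0.23568444]
[0.48982024 0.02355841 0.1892923 ] [0.06300401 0.04300026 0.0014522 ] [[ 3.31945036e-01 -9.43153583e-01  1.65472543e-02]
 [ 5.65782413e-03 -1.55509157e-02 -9.99863070e-01]
 [-9.43281762e-01 -3.31993204e-01 -1.74147856e-04]]
ext [-0.08222876  0.11047035] [array([0.46252481, 0.10111277, 0.18793164]), array([ 0.52649033, -0.08063209,  0.19112028])]
```

```bash
python3 -m handwheel '[[[0,0,0.12,-0.02,-0.015,-0.03,0.06],[0,0,0.24,-0.045,-0.035,-0.06,0.06],[0,0,0.36,-0.07,-0.06,-0.085,0.06],[0,0,0.48,-0.1,-0.08,-0.1,0.06],[0,0,0.6,-0.13,-0.1,-0.1,0.06],[0,0,0.72,-0.16,-0.125,-0.1,0.06],[0,0,0.84,-0.19,-0.15,-0.1,0.06],[0,0,0.874,-0.22,-0.175,-0.1,0.06],[0,0,0.874,-0.25,-0.2,-0.1,0.06],[0,0,0.874,-0.28,-0.225,-0.1,0.06],[0,0,0.874,-0.31,-0.25,-0.1,0.06],[0,0,0.874,-0.34,-0.275,-0.1,0.06]]]'
cat > goal.py <<'E'
# prints row (turn, shift) in tool axes from current to goal TCP + tool y azimuth(deg), tilt about screen y
from h import *
from scipy.spatial.transform import Rotation as Ro
def goalR(az,lean=0):  # az: azimuth of tool y (= away from facing); lean back deg
    a=np.radians(az); y=np.array([np.cos(a),np.sin(a),0]); z=np.array([0,0,-1.]); x=np.cross(y,z)
    R=np.c_[x,y,z]; w=np.cross([0,0,1.],y)  # rotating +z toward y
    return Ro.from_rotvec(np.radians(lean)*w).as_matrix()@R
def rel(p,R):
    s=r.get_state(); R0=quat(s["orientation"])
    return np.round(np.r_[Ro.from_matrix(R0.T@R).as_rotvec(),R0.T@(np.array(p)-s["tcp_pos"])],4)
E
python3 -c "
from goal import *
print(rel([.490,.006,.33],goalR(19.4)))"
```

```text
time_s: 1.1
tcp_pos: [0.415, 0.1367, 0.3312]
orientation: [0.578, 0.816, -0.0, -0.0]
ft_force: [0.8, 0.4, 1.1]
gripper_width: 0.701
gripper_force: 0.0
[-0.0002 -0.0002  0.0004 -0.1482  0.0273  0.0011]
```

```bash
python3 -m handwheel '[[[0,0,0,-0.03,0.007,0,0.06],[0,0,0,-0.06,0.014,0,0.06],[0,0,0,-0.09,0.02,0,0.06],[0,0,0,-0.12,0.025,0,0.06],[0,0,0,-0.148,0.027,0.001,0.06],[0,0,0,-0.148,0.027,0.001,0.06],[0,0,0,-0.148,0.027,0.001,0.06]]]'
python3 - <<'E'
from h import *
s=r.get_state();print(s["tcp_pos"],s["orientation"])
p,d=r.capture("wrist");cv2.imwrite("pics/w1.png",p[...,::-1]);np.savez("w1.npz",d=d,t=s["tcp_pos"],q=s["orientation"])
E
```

```text
time_s: 1.68
tcp_pos: [0.4895, 0.0068, 0.3294]
orientation: [0.579, 0.815, -0.0, -0.001]
ft_force: [0.6, 0.4, 0.4]
gripper_width: 0.699
gripper_force: 0.0
[0.48953704 0.00675609 0.32940806] [ 5.78877601e-01  8.15413824e-01 -3.28049615e-04 -9.54350033e-04]
```

View pics/w1.png

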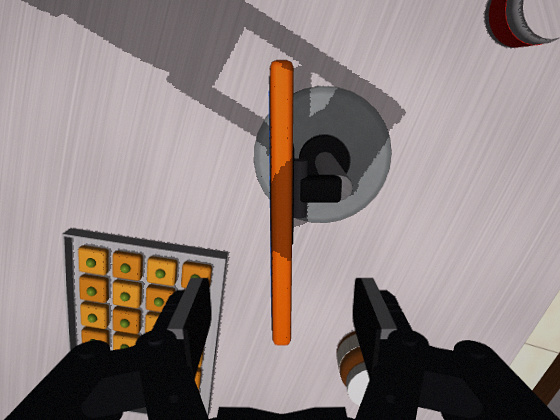

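The wrist view shows the top edge as a vertical orange strip, from (282,62) to (282,345), between the open fingers. The swivel is at about (322,155) and the tray is lower left.

```bash
cat >> h.py <<'E'
def wrist(d,t,q,uv,dep):
    c,qq=rays("wrist",uv);H=c["hand_eye"];P=qq*np.asarray(dep)[:,None];P=P@H[:3,:3].T+H[:3,3];return P@quat(q).T+t
E
python3 - <<'E'
from h import *
f=np.load("w1.npz");p=cv2.imread("pics/w1.png")[...,::-1].copy();d=f["d"]
h=cv2.cvtColor(p,cv2.COLOR_RGB2HSV)
m=((h[...,0]<14)&(h[...,1]>190)).astype(np.uint8);m[:,:262]=0;m[:,300:]=0;m=m&((d>.15)&(d<.27)|(d==0)).astype(np.uint8)
v,u=np.nonzero(m&(d>0)); W=wrist(d,f["t"],f["q"],np.c_[u,v],d[v,u]);W0=W
print(len(u),v.min(),v.max(),np.percentile(W[:,2],[5,50,95]))
W=W[W[:,2]>.232]
mu=W.mean(0);U,s,vt=np.linalg.svd(W-mu,full_matrices=False);a=(W-mu)@vt[0];b=(W-mu)@vt[1]
lo,hi=a.min(),a.max();A=mu+lo*vt[0];B=mu+hi*vt[0];print(A,B,"len",hi-lo,"mid",(A+B)/2,"b",np.percentile(b,[2,98]))
e=vt[0];print("normal az",np.degrees(np.arctan2(e[1],e[0]))+90)
# height by two views without depth: same end corners in top view
t=cv2.imread("pics/top0.png")[...,::-1].copy();h=cv2.cvtColor(t,cv2.COLOR_RGB2HSV)
m2=((h[...,0]<14)&(h[...,1]>150)&(h[...,2]>50)).astype(np.uint8);m2[:,:235]=0;m2[:,335:]=0;m2[:210]=0;m2[262:]=0
v2,u2=np.nonzero(m2);print("top",len(u2),(u2.min(),u2.max()))
for k in(u2.argmin(),u2.argmax()):print((u2[k],v2[k]),toworld("top",[[u2[k],v2[k]]],z=.24))
E
```

```text
5089 61 318 [0.23737107 0.23974715 0.24102451]
[0.45782435 0.09978168 0.23952908] [ 0.51395473 -0.06296312  0.23964155] len 0.17215255350290537 mid [0.48588954 0.01840928 0.23958532] b [-0.0064547   0.00662527]
normal az 19.029220841664454
top 318 (np.int64(239), np.int64(328))
(np.int64(239), np.int64(248)) [[0.46385418 0.09833398 0.24      ]]
(np.int64(328), np.int64(222)) [[ 0.52072152 -0.08750866  0.24      ]]
```

```bash
python3 -m handwheel '[[[0,0,0,0,0,0.03,0.06],[0,0,0,0,0,0.06,0.06],[0,0,0,0,0,0.09,0.06],[0,0,0,0,0,0.11,0.06],[0,0,0,0,0,0.122,0.06],[0,0,0,0,0,0.122,0.06],[0,0,0,0,0,0.122,0.03],[0,0,0,0,0,0.122,0.02],[0,0,0,0,0,0.122,0.01],[0,0,0,0,0,0.122,0],[0,0,0,0,0,0.122,0],[0,0,0,0,0,0.122,0]]]'
python3 - <<'E'
from goal import *
# arc about swivel, nominal from actual TCP; rows start from current tool axes
sw=np.array([.538,.0214]);s=r.get_state();p0=s["tcp_pos"];R0=quat(s["orientation"]);tot=45.4
for k in range(1,13):
    a=np.radians(tot*k/12);M=Ro.from_euler("z",a).as_matrix();p=M@(p0-[*sw,0])+[*sw,0]
    print(np.round(np.r_[Ro.from_matrix(R0.T@M@R0).as_rotvec(),R0.T@(p-p0)],4))
print(np.degrees(np.arctan2(R0[1,1],R0[0,1])))
E
```

```text
time_s: 2.73
tcp_pos: [0.4894, 0.0077, 0.2096]
orientation: [0.578, 0.816, -0.0, 0.001]
ft_force: [-3.3, -0.5, 7.1]
gripper_width: 0.15
gripper_force: 59.7
[-0.0001  0.     -0.066  -0.0033 -0.0001  0.    ]
[-1.000e-04  1.000e-04 -1.321e-01 -6.700e-03  0.000e+00  0.000e+00]
[-2.000e-04  1.000e-04 -1.981e-01 -1.000e-02  3.000e-04  0.000e+00]
[-2.000e-04  1.000e-04 -2.641e-01 -1.330e-02  9.000e-04  0.000e+00]
[-3.000e-04  2.000e-04 -3.302e-01 -1.650e-02  1.700e-03  0.000e+00]
[-4.000e-04  2.000e-04 -3.962e-01 -1.970e-02  2.600e-03  0.000e+00]
[-4.000e-04  2.000e-04 -4.622e-01 -2.280e-02  3.800e-03  0.000e+00]
[-5.000e-04  3.000e-04 -5.283e-01 -2.590e-02  5.200e-03  0.000e+00]
[-5.000e-04  3.000e-04 -5.943e-01 -2.880e-02  6.800e-03  0.000e+00]
[-6.000e-04  4.000e-04 -6.603e-01 -3.160e-02  8.600e-03  0.000e+00]
[-7.000e-04  4.000e-04 -7.263e-01 -3.430e-02  1.050e-02  0.000e+00]
[-7.000e-04  4.000e-04 -7.924e-01 -3.690e-02  1.270e-02  0.000e+00]
19.421682790821368
```

```bash
python3 -m handwheel '[[[0,0,-0.033,-0.0017,0,0,0],[0,0,-0.066,-0.0033,0,0,0],[0,0,-0.099,-0.005,0,0,0],[0,0,-0.132,-0.0067,0,0,0],[0,0,-0.165,-0.0084,0.0001,0,0],[0,0,-0.198,-0.01,0.0003,0,0],[0,0,-0.231,-0.0117,0.0006,0,0],[0,0,-0.264,-0.0133,0.0009,0,0],[0,0,-0.297,-0.0149,0.0013,0,0],[0,0,-0.33,-0.0165,0.0017,0,0],[0,0,-0.363,-0.0181,0.0021,0,0],[0,0,-0.396,-0.0197,0.0026,0,0]]]'
```

```text
time_s: 3.73
tcp_pos: [0.4984, -0.0097, 0.2096]
orientation: [0.405, 0.914, 0.0, 0.0]
ft_force: [-3.7, 0.7, 5.9]
gripper_width: 0.154
gripper_force: 59.9
```

```bash
python3 -m handwheel '[[[0,0,-0.033,-0.0017,0,0,0],[0,0,-0.066,-0.0033,0,0,0],[0,0,-0.099,-0.005,0,0,0],[0,0,-0.132,-0.0067,0,0,0],[0,0,-0.165,-0.0084,0.0001,0,0],[0,0,-0.198,-0.01,0.0003,0,0],[0,0,-0.231,-0.0117,0.0006,0,0],[0,0,-0.264,-0.0133,0.0009,0,0],[0,0,-0.297,-0.0149,0.0013,0,0],[0,0,-0.33,-0.0165,0.0017,0,0],[0,0,-0.363,-0.0181,0.0021,0,0],[0,0,-0.396,-0.0197,0.0026,0,0]]]'
python3 - <<'E'
from goal import *
s=r.get_state();R0=quat(s["orientation"]);p0=s["tcp_pos"];print(p0,np.degrees(np.arctan2(R0[1,1],R0[0,1])),s["ft_force"],s["wrist_torque"])
p,d=r.capture("top");cv2.imwrite("pics/top1.png",p[...,::-1])
p,d=r.capture("scene");cv2.imwrite("pics/scene1.png",p[...,::-1])
# lean arc about tilt axis, tilt axis 35mm in front of swivel along facing, z .155
y=R0[:,1]*[1,1,0];y/=np.linalg.norm(y);ax=np.array([.538,.0214,.155])-.035*y;w=np.cross([0,0,1.],y)
for k in range(1,13):
    M=Ro.from_rotvec(w*np.radians(3.5*k)).as_matrix()
    print(np.round(np.r_[Ro.from_matrix(R0.T@M@R0).as_rotvec(),R0.T@(M@(p0-ax)+ax-p0)],4).tolist())
E
```

```text
time_s: 4.73
tcp_pos: [0.5135, -0.0223, 0.2096]
orientation: [0.217, 0.976, 0.0, 0.0]
ft_force: [-3.6, 1.3, 5.1]
gripper_width: 0.155
gripper_force: 59.9
[ 0.51347656 -0.0223383   0.20959887] 64.88448251226082 [-3.62556004  1.25329536  5.09061523] [ 0.45956278  0.5463685  -0.0226735 ]
[0.0611, 0.0, -0.0, -0.0, 0.0034, -0.0008]
[0.1222, 0.0, -0.0, -0.0, 0.0068, -0.0014]
[0.1833, -0.0, -0.0001, -0.0, 0.0102, -0.0018]
[0.2443, 0.0, -0.0001, -0.0, 0.0137, -0.002]
[0.3054, 0.0, -0.0001, -0.0, 0.0171, -0.002]
[0.3665, -0.0, -0.0001, -0.0, 0.0206, -0.0017]
[0.4276, 0.0, -0.0002, -0.0, 0.024, -0.0013]
[0.4887, 0.0, -0.0002, -0.0, 0.0274, -0.0006]
[0.5498, 0.0, -0.0002, 0.0, 0.0307, 0.0002]
[0.6109, -0.0, -0.0002, 0.0, 0.034, 0.0013]
[0.672, 0.0, -0.0002, 0.0, 0.0373, 0.0026]
[0.733, 0.0, -0.0003, 0.0, 0.0404, 0.004]
```

View pics/scene1.png

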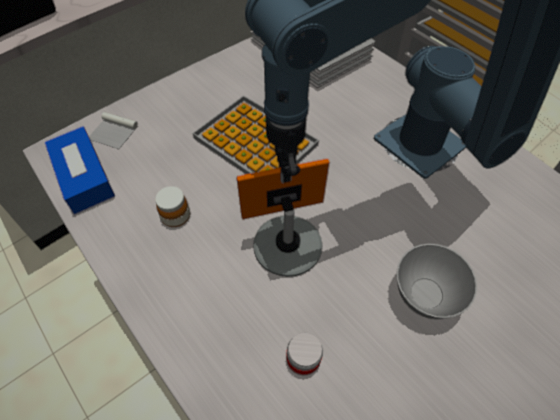

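The scene view shows the tablet turned to face the tray, with the pinch at about (288,165). The foot is still at about (288,246). Next is the lean.

```bash
python3 -m handwheel '[[[0.061,0,0,0,0.0034,-0.0008,0],[0.122,0,0,0,0.0068,-0.0014,0],[0.183,0,0,0,0.0102,-0.0018,0],[0.244,0,0,0,0.0137,-0.002,0],[0.305,0,0,0,0.0171,-0.002,0],[0.366,0,0,0,0.0206,-0.0017,0],[0.428,0,0,0,0.024,-0.0013,0],[0.489,0,0,0,0.0274,-0.0006,0],[0.55,0,0,0,0.0307,0.0002,0],[0.611,0,0,0,0.034,0.0013,0],[0.672,0,0,0,0.0373,0.0026,0],[0.733,0,0,0,0.0404,0.004,0]]]'
cat > look.py <<'E'
import sys
from goal import *
n=sys.argv[1]
s=r.get_state();R0=quat(s["orientation"]);print(s["tcp_pos"],"toolz tilt",np.degrees(np.arccos(-R0[2,2])),"y az",np.degrees(np.arctan2(R0[1,1],R0[0,1])),s["ft_force"],s["gripper_width"])
p,d=r.capture("scene");cv2.imwrite(f"pics/scene{n}.png",p[...,::-1]);W=cloud("scene",d)
m=cv2.morphologyEx(orange(p),cv2.MORPH_OPEN,np.ones((3,3)));nn,l,st,ce=cv2.connectedComponentsWithStats(m)
i=max(range(1,nn),key=lambda i:st[i,4]);Q=W[cv2.erode((l==i).astype(np.uint8),np.ones((3,3)))>0];Q=Q[~np.isnan(Q[:,0])]
for _ in range(4):
    mu=Q.mean(0);u,sv,vt=np.linalg.svd(Q-mu,full_matrices=False);k=np.abs((Q-mu)@vt[2])<max(.003,2*sv[2]/len(Q)**.5);Q=Q[k]
nv=vt[2]*np.sign(vt[2]@[.42,.9,0]) # back normal
print(st[i],"back normal az",np.degrees(np.arctan2(nv[1],nv[0])),"lean",np.degrees(-np.arcsin(nv[2])),len(Q),sv[2]/len(Q)**.5)
p,d=r.capture("top");cv2.imwrite(f"pics/top{n}.png",p[...,::-1]);W=cloud("top",d)
h=cv2.cvtColor(p,cv2.COLOR_RGB2HSV);m=(h[...,0]<14)&(h[...,1]>190)&(W[...,2]>.06)&(W[...,2]<.26);m[:,:200]=0;m[:,350:]=0
Q=W[cv2.erode(m.astype(np.uint8),np.ones((2,2)))>0]
z=W[...,2];b=np.zeros(z.shape,bool);b[180:265,235:325]=1;m=(b&(z>.009)&(z<.03)).astype(np.uint8)
k=max(cv2.findContours(m,0,1)[0],key=cv2.contourArea)[:,0];P=toworld("top",k,z=.018)[:,:2];o=np.array([.538,.0214])
g=np.abs(np.linalg.norm(P-o,axis=1)-.083)<.012
for j in range(8):
    o,R=circ(P[g]);g=np.abs(np.linalg.norm(P-o,axis=1)-R)<.004
print("foot",o,R,g.sum())
E
python3 look.py 2
```

```text
time_s: 5.83
tcp_pos: [0.5308, 0.0143, 0.2054]
orientation: [0.204, 0.911, -0.351, -0.078]
ft_force: [-3.1, -1.6, 1.4]
gripper_width: 0.151
gripper_force: 59.4
[0.53076876 0.01425477 0.20541776] toolz tilt 42.144440111038946 y az 64.70809976918883 [-3.06952829 -1.62326028  1.37661337] 0.1506916031880288
[239 196   4   4  15] back normal az 88.49278059075462 lean 40.666853182506905 3 5.133284196828742e-18
foot [0.53508738 0.03779095] 0.06714776954096116 39
```

```bash
python3 -m handwheel '[[[0,0,0,0,0,0,0.02],[0,0,0,0,0,0,0.03],[0,0,0,0,0,0,0.045],[0,0,0,0,0,0,0.06],[0,0,0,0,0,0,0.06],[0,0,0,0,0,0,0.06],[0,0,0,0,0,-0.03,0.06],[0,0,0,0,0,-0.06,0.06],[0,0,0,0,0,-0.09,0.06],[0,0,0,0,0,-0.12,0.06],[0,0,0,0,0,-0.14,0.06],[0,0,0,0,0,-0.14,0.06]]]'
python3 look.py 3
python3 - <<'E'
from h import *
s=r.get_state()
p,d=r.capture("wrist");np.savez("w3.npz",d=d,t=s["tcp_pos"],q=s["orientation"])
a=cv2.imread("pics/scene3.png");b=cv2.imread("pics/top3.png")
cv2.imwrite("pics/m3.png",cv2.resize(np.hstack([a[100:400,150:450],b[100:400,150:450]]),(800,400)));cv2.imwrite("pics/w3.png",p[...,::-1])
E
```

```text
time_s: 6.93
tcp_pos: [0.5723, 0.1008, 0.3113]
orientation: [0.204, 0.912, -0.348, -0.075]
ft_force: [-0.4, -0.0, 0.8]
gripper_width: 0.702
gripper_force: 0.0
[0.57227864 0.10084286 0.31132916] toolz tilt 41.72801018236448 y az 64.6503061954461 [-0.40226105 -0.0056299   0.80609585] 0.7024322362702402
[300 371   8   3  24] back normal az 50.299679914182384 lean 13.510609762471802 6 5.446011268663031e-07
foot [0.53760932 0.02165325] 0.08284205191579348 79
```

View pics/m3.png

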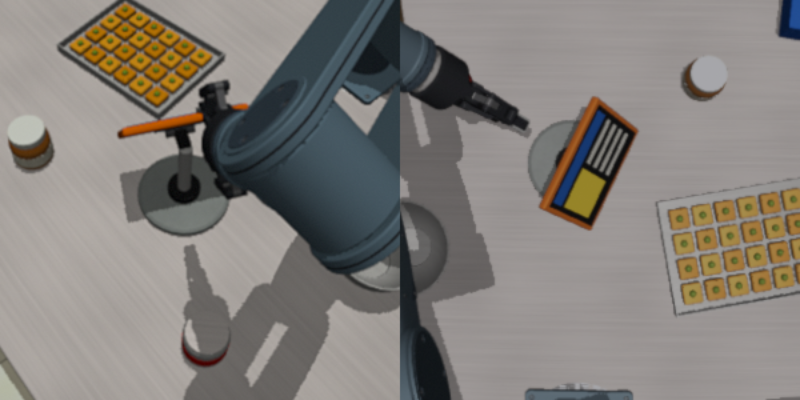

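View pics/w3.png

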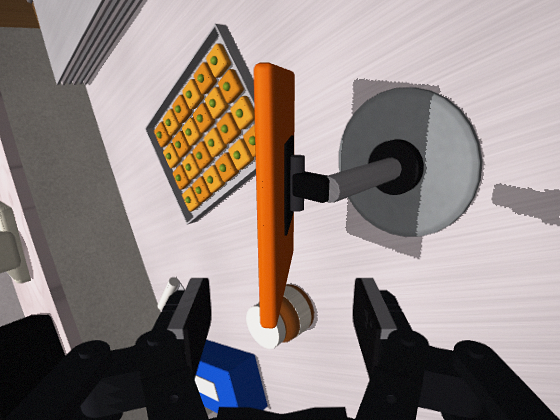

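The tablet is free. The top view shows its display, with corners near (296,173), (328,197), (292,271) and (256,255), facing the tray, and the foot hasn't moved. I'll fit a plane to the display.

```bash
cat > lean.py <<'E'
from h import *
s=r.get_state();print("t",s["time_s"]);p,d=r.capture("top");W=cloud("top",d);z=W[...,2]
m=((z>.07)&(z<.26)).astype(np.uint8);m[:160]=0;m[285:]=0;m[:,:245]=0;m[:,340:]=0
nn,l,st,ce=cv2.connectedComponentsWithStats(m);i=max(range(1,nn),key=lambda i:st[i,4]);m=cv2.erode((l==i).astype(np.uint8),np.ones((5,5)))
Q=W[m>0];Q=Q[~np.isnan(Q[:,0])]
for _ in range(6):
    mu=Q.mean(0);u,sv,vt=np.linalg.svd(Q-mu,full_matrices=False);k=np.abs((Q-mu)@vt[2])<max(.003,2*sv[2]/len(Q)**.5);Q=Q[k]
n=vt[2]*np.sign(vt[2,2])
az=np.arctan2(n[1],n[0]);v=np.array([.381,-.310])-[.538,.0214]
print(st[i],len(Q),sv/len(Q)**.5,"lean",np.degrees(np.arcsin(n[2])),"face az",np.degrees(az),"miss",v[0]*np.sin(az)-v[1]*np.cos(az),"mid",mu)
# check with the edge direction: rectangle of points in plane
k=max(cv2.findContours((l==i).astype(np.uint8),0,1)[0],key=cv2.contourArea)
E
python3 lean.py
```

```text
t 7.0833
[ 255  172   74  101 3847] 2769 [0.05310356 0.03931821 0.00117842] lean 35.195793757586394 face az -115.01982909087754 miss 0.002107721376599342 mid [ 0.51800525 -0.01385434  0.18702291]
```

```bash
python3 -m handwheel '[[[0,0,0,0,0,-0.03,0.06],[0,0,0,0,0,-0.06,0.06],[0,0,0,0,0,-0.08,0.06],[0,0,0,0,0,-0.08,0.06],[0,0,0,0,0,-0.08,0.06],[0,0,0,0,0,-0.08,0.06],[0,0,0,0,0,-0.08,0.06]]]'
python3 lean.py
python3 - <<'E'
from h import *
s=r.get_state();p,d=r.capture("wrist")
v,u=np.mgrid[:300,200:340];W=wrist(d,s["tcp_pos"],s["orientation"],np.c_[u.ravel(),v.ravel()],d[:300,200:340].ravel())
c=orange(p)[:300,200:340].ravel()>0
f=np.radians(-115.2);F=np.array([np.cos(f),np.sin(f)]);x=(W[:,:2]-[.538,.0214])@F
k=c&(W[:,2]>.1)&(x>-.05)&(x<.12);Z=W[k,2];X=x[k];print("n",k.sum(),"z",np.percentile(Z,[1,50,99]),"fwd",np.percentile(X,[1,50,99]))
p,d=r.capture("top");W=cloud("top",d);z=W[...,2];m=((z>.008)&(z<.05)).astype(np.uint8);m[:215]=0;m[350:]=0;m[:,:330]=0;m[:,490:]=0
k=max(cv2.findContours(m,0,1)[0],key=cv2.contourArea);print("tray",toworld("top",cv2.boxPoints(cv2.minAreaRect(k)),z=.022).mean(0))
a=cv2.imread("pics/top0.png")[...,::-1].astype(int);D=np.abs(a-p).max(2)>50;print("diff jar",D[135:180,360:400].sum(),"can",D[140:180,170:210].sum(),"bowl",D[245:325,110:190].sum())
E
```

```text
time_s: 7.72
tcp_pos: [0.593, 0.1459, 0.3663]
orientation: [0.204, 0.911, -0.351, -0.08]
ft_force: [-0.9, 0.8, -0.5]
gripper_width: 0.705
gripper_force: 0.0
t 7.7167
[ 255  172   74  101 3843] 2733 [0.05309083 0.03937612 0.00114377] lean 35.1878645260572 face az -115.00800121213483 miss 0.002183421660552687 mid [ 0.52023324 -0.01519453  0.18670286]
n 5127 z [0.1229245  0.22967562 0.23608419] fwd [-0.00660481 -0.00027322  0.06650299]
tray [ 0.42174242 -0.39204762  0.022     ]
diff jar 0 can 715 bowl 1388
```

Run:
```python
from h import *
p,d=r.capture("top");cv2.imwrite("pics/top5.png",p[...,::-1])
a=cv2.imread("pics/top0.png")[...,::-1].astype(int);D=np.abs(a-p).max(2)>50;print("tray diff",D[230:340,340:475].sum())
```

```text
tray diff 0
```

View pics/top5.png

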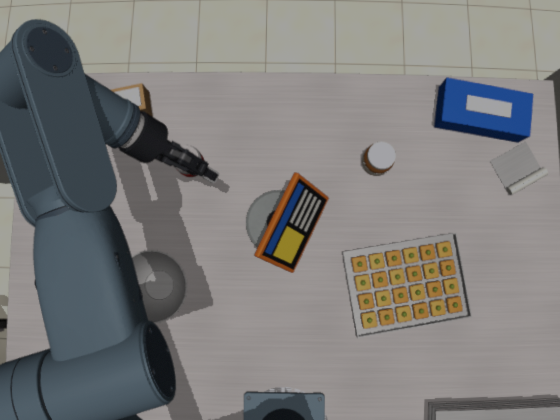

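The top view shows the tray and jar exactly where they were, and the tablet, at about (292,222), facing the tray. The bowl and can are only hidden by the arm well above them.

```bash
python3 -c "
from station import r
print(r.job_done())"
```

```text
the job is handed in; nothing more can be done
None
```

The job is handed in: after release the tablet leans 35.2° and faces within about 2 mm of the tray's middle; the foot, tray and jar measured in place, while the bowl and can were partly hidden by the arm in the last view and not re-measured.

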